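# Load an alignment-spacer stack on a limb workshop's arbor

## Robot

A 6-joint arm with a two-finger parallel gripper is mounted at the origin on the work surface. World frame = base frame: x ahead of the robot, y to its left, z up, the work surface at z = 0. Lengths are in mm, angles in rad, forces in N, time in s.
With the tool pointing down it reaches from about 400 to 925 mm from the base axis. Payload 3.4 kg.
Tool frame: the origin (TCP) lies at the centre of the arm's flange, where the gripper is bolted on; the fingertips stand 173 mm ahead of it and the grasp point (between the pads) lies 155 mm ahead of it; z points along the fingers, y is the line along which they close (so a half turn about z gives the same grasp; the last joint's range is limited). The gripper opens to 85 mm and grips with 20 to 120 N. Pads are 22 mm wide; open, the fingers measure 114 mm over their backs; the gripper's body (76 mm by 85 mm) begins 54 mm behind the grasp point. The pads swing forward as they close: fully open they stand 13 mm farther back than shut.
Start: joints at [-1.365, 0.307, 1.506, -0, 1.328, -0.073], TCP at [158.77, -552.652, 404.705] pointing down, gripper open.
Joint ranges: [-3.12, 3.12], [-1.05, 2.28], [0.14, 2.33], [-1.42, 4.57], [0.1, 2.73], [-2.68, 2.68]. Speed limits (rad/s): [2.57, 2.57, 3.14, 3.14, 3.14, 3.14].

## Interface

Orientations are given as a unit quaternion [w, x, y, z].
In Python, from workcell import bot gives the robot as it stands.
- The arm moves only by the shell command python3 -m handwheel 'ROWS' [FORCE]. ROWS is JSON, a list of rows, each an object of numbers: "gripper": the opening in per cent of the stroke, from 0 (shut) to 100 (fully open); "dx", "dy", "dz": the shift along the tool's x, y, z in mm; "ax", "ay", "az": the turn, a rotation vector about the tool's x, y, z in rad. A call has 1 to 10 rows; each row shifts and turns the commanded pose from where the row before left it, along the tool's axes as they then stand; what a row does not reach is not made up. A row lasts 1/8 s, in which the tool goes at most 62.5 mm and 10.7 degrees, less where a joint would pass 70% of its speed; a pose out of reach is approached as far as the arm can. A call with a gripper value outside its range is refused whole. The fingers move at their own pace and stop on an object; FORCE is the grip in N (left out, the last holds). Time passes only in rows, so rows that do not move let the fingers close. It gives the time, the measured TCP pose, the force, the opening and the grip force at its end, in the units of the state.
- bot.observe(): the state, without advancing time (a new reading comes with each control period).
- bot.grab_frame(name): name is "side" or "top"; returns (picture, depth): 480x640x3 uint8, red, green, blue; 480x640 float32, mm along the optical axis (not along the pixel's ray), 0 where there is no reading.
- bot.camera_params(name): a dict with "fx", "fy", "cx", "cy" (pixels), "camera_from_world" (4x4, takes a point from world to camera coordinates). Camera axes: x right, y down, z forward; pixel columns grow to the right and rows downward; lengths in mm; the calibration is good to about 2 mm. A picture is of the moment at which its call begins. camera_params takes no time and is no camera call.
- bot.sign_off(): hands the job in; it is judged then, once.
The state is a dict: "time_s": time; "qpos": joint angles; "qvel": joint speeds; "joint_efforts": joint torques, N m; "tcp_pos": TCP position; "tool_rot": TCP orientation; "wrist_force": force on the tool from outside, world axes, zero at the start; "ft_torque": the same for the moment, N m; "width": finger opening in mm; "gripper_force": force on a finger pad.
Only numpy, scipy, OpenCV 4.12 (cv2) and the standard library are available. Lean on these libraries where they do the work, as an engineer would, in place of code of your own. Each camera call takes 0.05 s, during which the arm holds its last target. There are 200 camera calls.

## Task

Thread the three spacer rings onto the upright arbor of the green fixture, widest first, then the middle one, then the smallest on top, lowering each one rather than dropping it. When all three are on, press the stack down against the drag of the red collar until the collar bottoms, bed it there with a steady push of about 18 N for half a second (never push on the fixture with more than 25 N), then let go. Leave the screwdriver, the tin of bolts and the glue jar alone.

Things in the scene. Friction and masses are not known exactly. Their poses are not given: they have to be found in the camera images.
- stand: Fixed fixture: green steel base plate 120 x 120 x 22 mm with a dark round boss of 60 mm diameter up to 30 mm height, and an upright steel arbor of 20 mm diameter on its centre. Origin: centre of the underside, z up the arbor.
- arbor_tip (a point): Top of the arbor, on its axis, 125 mm above the fixture's underside. The uppermost 8 mm taper from 20 mm to 10 mm diameter.
- collar: Red disc, 48 mm diameter, 6 mm thick, round the arbor; the spacers stack on it. Origin: centre of its top face. It slides down under about 7 N of drag and stays where left; it starts 12 to 18 mm above its bottom, where its top is 44 to 56 mm above the fixture's underside, set inside and unseen: only force tells. It bottoms on a buffer that yields 1 mm per 6 N (8 mm at most) and springs back.
- spacer_wide: Bright aluminium ring, 60 mm outer diameter, 23 mm bore, 18 mm thick, about 0.12 kg, lying flat. Origin: centre of its underside, z along its axis. It goes on first, directly on the collar.
- spacer_mid: Brass ring, 50 mm outer diameter, 23 mm bore, 15 mm thick, about 0.16 kg, lying flat. Origin: centre of its underside. It goes on second.
- spacer_small: Blue plastic ring, 40 mm outer diameter, 23 mm bore, 12 mm thick, about 0.06 kg, lying flat. Origin: centre of its underside. It goes on last, on top.
- screwdriver: Screwdriver lying on the bench between the robot and the fixture, about 200 mm long; a bystander.
- bolt_tin: Open steel tin of bolts, 72 mm diameter, 55 mm high, beyond the fixture to the left; a bystander. Origin: centre of its underside.
- glue_jar: White jar with a red cap, 64 mm diameter, 85 mm high, beyond the fixture to the right; a bystander. Origin: centre of its underside.
Not all that is in view belongs to the job. Several things have the shape of the stand; the one meant has the colours described above.

How it is judged (in metres and radians):
On the way, in this order (a step that is already met when the one before it is completed fails the run):
1. the wide spacer sits on the collar, with the arbor through it (z of spacer_wide in the frame of collar between -0.002 and 0.002 m and horizontal distance between spacer_wide and arbor_tip below 0.003 m and angle between spacer_wide's own z axis and vertical below 0.1 rad), for 0.1 s.
2. the middle spacer sits on the wide one, on the arbor (z of spacer_mid in the frame of spacer_wide between 0.016 and 0.02 m and horizontal distance between spacer_mid and arbor_tip below 0.003 m and angle between spacer_mid's own z axis and vertical below 0.1 rad), for 0.1 s.
3. with the small spacer on top, the stack is pressed home: over 13 N on the collar for 0.3 s (the drag alone is about 7 N) (all of step 2 and z of spacer_small in the frame of spacer_mid between 0.013 and 0.017 m and horizontal distance between spacer_small and arbor_tip below 0.003 m and angle between spacer_small's own z axis and vertical below 0.1 rad and contact force between collar and spacer_wide above 13 N and z of collar in the frame of stand below 0.058 m), for 0.3 s.
At the end, for the whole second after the job is handed in: The spacers rest on the collar, wide, middle, small from below, each touching the one below within 2 mm, centred within 3 mm, flat within 0.1 rad; the stack was pressed home with over 13 N, the collar now less than 58 mm above the fixture's underside; all at rest and let go (all of step 1 and all of step 2 and z of spacer_small in the frame of spacer_mid between 0.013 and 0.017 m and horizontal distance between spacer_small and arbor_tip below 0.003 m and angle between spacer_small's own z axis and vertical below 0.1 rad and z of collar in the frame of stand below 0.058 m and linear speed of each of spacer_wide, spacer_mid, spacer_small below 0.02 m/s).
It fails at once if the fixture or its collar is loaded with more than 29 N (a 25 N push and the spacers' own weight) (contact force between any of collar, stand and anything else above 29 N).
It fails at once if the screwdriver, bolt tin or glue jar is moved by more than 25 mm (distance of any of screwdriver, bolt_tin, glue_jar from where it was at the start of the episode above 0.025 m).
It fails at once if a spacer is dropped down the arbor (over 0.45 m/s on it) ((horizontal distance between spacer_wide and arbor_tip below 0.01 m and z of spacer_wide in the frame of stand below 0.125 m and linear speed of spacer_wide above 0.45 m/s) or (horizontal distance between spacer_mid and arbor_tip below 0.01 m and z of spacer_mid in the frame of stand below 0.125 m and linear speed of spacer_mid above 0.45 m/s) or (horizontal distance between spacer_small and arbor_tip below 0.01 m and z of spacer_small in the frame of stand below 0.125 m and linear speed of spacer_small above 0.45 m/s)).
It also fails if it takes over 72 s, if anything falls off the work surface, if the arm or the gripper's body presses on something with over 40 N, if the wrist force passes 120 N, or if a joint passes its speed limit or range.

## Working session

There is one attempt and no reset: what is moved stays moved. The work goes in short steps, Python scripts to look and compute and a shell command to move; the robot and the scene stay as the last step left them, time stands still between calls to the robot, and variables do not carry over. Pictures are saved under pics/ and viewed, at most 10 in all, crops included, and the job is handed in when it is done.

```bash
mkdir -p pics; ls
python3 - <<'E'
from workcell import bot
import cv2,numpy as np
for n in("side","top"):
    p,d=bot.grab_frame(n); cv2.imwrite(f"pics/{n}0.png",p[:,:,::-1]); np.savez(f"{n}0.npz",p=p,d=d)
    c=bot.camera_params(n); print(n,c)
s=bot.observe(); print(s)
E
```

```text
pics
side {'fx': 533.2140589389533, 'fy': 533.2140589389533, 'cx': 321.78217109519204, 'cy': 231.91177686307213, 'camera_from_world': array([[ 9.70199809e-01, -2.41469649e-01,  2.01181454e-02,
        -5.07990593e+02],
       [-1.18000057e-01, -5.43360747e-01, -8.31164896e-01,
         1.10149921e+02],
       [ 2.11632507e-01,  8.04022081e-01, -5.55661925e-01,
         1.11843420e+03],
       [ 0.00000000e+00,  0.00000000e+00,  0.00000000e+00,
         1.00000000e+00]])}
top {'fx': 537.8014059151553, 'fy': 537.8014059151553, 'cx': 315.72150974620735, 'cy': 228.79722183165472, 'camera_from_world': array([[ 1.16809882e-02, -9.99926016e-01,  3.39370350e-03,
        -3.93213669e+01],
       [-9.83272108e-01, -1.21032574e-02, -1.81740127e-01,
         5.19484496e+02],
       [ 1.81767756e-01, -1.21402971e-03, -9.83340739e-01,
         1.27429195e+03],
       [ 0.00000000e+00,  0.00000000e+00,  0.00000000e+00,
         1.00000000e+00]])}
{'time_s': 0.1, 'qpos': array([-1.36449172e+00,  3.07512654e-01,  1.50756317e+00,  3.30589982e-06,
        1.32842522e+00, -7.35028104e-02]), 'qvel': array([-0.00067147, -0.00088595, -0.00206367, -0.00146409,  0.00038049,
       -0.00222542]), 'joint_efforts': array([ 1.10837867e-03, -4.58529210e+01, -2.52607459e+01,  5.34112394e-05,
        5.50940924e-03,  1.17551349e-05]), 'tcp_pos': array([ 158.70856333, -552.33393221,  403.85687026]), 'tool_rot': array([-9.52200216e-04,  9.90229033e-01,  1.39447308e-01, -6.17122387e-05]), 'wrist_force': array([0.07350632, 0.18425232, 0.12879079]), 'ft_torque': array([ 0.04547153, -0.01428714, -0.01575639]), 'gripper_force': 0.0, 'width': 85.49909586480416}
```

View pics/top0.png

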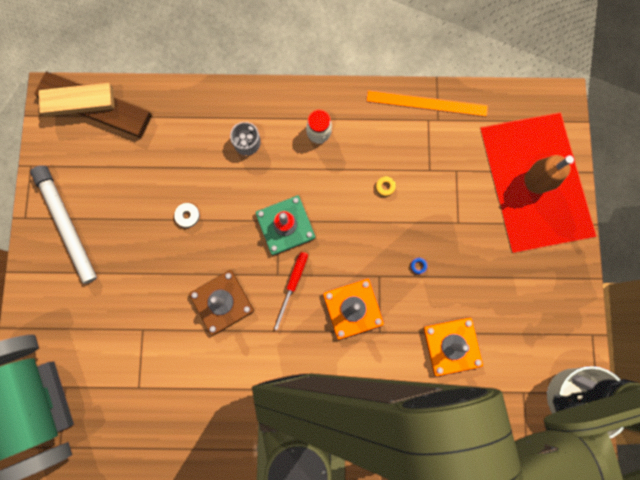

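View pics/side0.png

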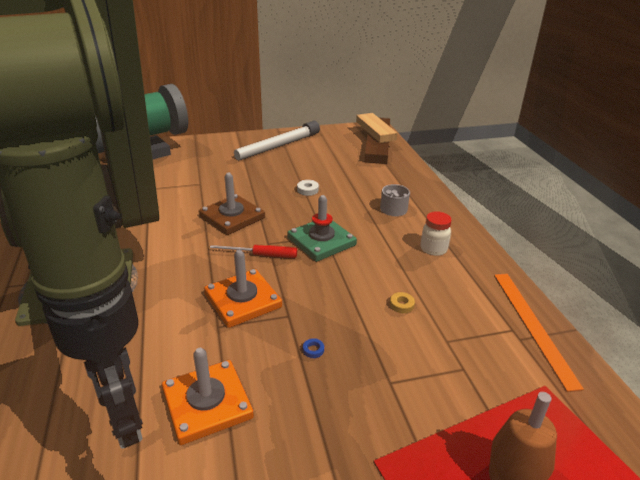

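The top view shows the green stand with the red collar at (285,225), the aluminium ring at (186,215), the brass ring at (386,186) and the blue ring at (418,266).
Lookalikes for the stand are brown (220,302), orange (352,309) and orange (455,347). I choose green with the red collar at (285,225). In the side view these sit at stand (322,235), aluminium (308,187), brass (402,302) and blue (313,348).

```bash
cat > h.py <<'E'
import numpy as np,cv2
from workcell import bot
def cloud(n,d,box):
    c=bot.camera_params(n);u0,v0,u1,v1=box
    v,u=np.mgrid[v0:v1,u0:u1];z=d[v0:v1,u0:u1].astype(float)
    P=np.stack([(u-c['cx'])*z/c['fx'],(v-c['cy'])*z/c['fy'],z,np.ones_like(z)],-1)
    return (P@np.linalg.inv(c['camera_from_world']).T)[...,:3]
def tri(a,b,na="top",nb="side"):
    Ps=[]
    for n in(na,nb):
        c=bot.camera_params(n);K=np.array([[c['fx'],0,c['cx']],[0,c['fy'],c['cy']],[0,0,1]])
        Ps.append(K@c['camera_from_world'][:3])
    X=cv2.triangulatePoints(*Ps,np.array(a,float).reshape(2,1),np.array(b,float).reshape(2,1))
    return (X[:3]/X[3]).ravel()
E
python3 - <<'E'
from h import *
D={n:np.load(n+"0.npz") for n in("top","side")}
def circ(p):
    A=np.c_[2*p[:,:2],np.ones(len(p))];x=np.linalg.lstsq(A,(p[:,:2]**2).sum(1),rcond=None)[0]
    return x[:2],np.sqrt(x[2]+x[0]**2+x[1]**2)
px={}
for o,cs in {"wide":((186,215),(308,187)),"mid":((386,186),(402,302)),"small":((418,266),(313,348))}.items():
  for n,c in zip(("top","side"),cs):
    b=(c[0]-22,c[1]-20,c[0]+22,c[1]+20)
    W=cloud(n,D[n]['d'],b);z=W[...,2]
    m=((z>7)&(z<30)).astype(np.uint8)
    k,l,s,_=cv2.connectedComponentsWithStats(m);i=1+s[1:,4].argmax();m=l==i
    zt=np.percentile(z[m],75);t=m&(abs(z-zt)<3)
    q,_=cv2.findContours(t.astype(np.uint8),cv2.RETR_EXTERNAL,cv2.CHAIN_APPROX_NONE)
    q=max(q,key=len)[:,0];e=cv2.fitEllipse(q);px[n]=(e[0][0]+b[0],e[0][1]+b[1])
    xy,r=circ(W[q[:,1],q[:,0]])
    print(o,n,"ztop",zt.round(1),"xy",xy.round(1),"r",r.round(1),"px",np.round(px[n],1),e[1])
  print("  tri",tri(px["top"],px["side"]).round(1))
for n,b in(("top",(240,180,335,270)),("side",(275,175,370,270))):
    W=cloud(n,D[n]['d'],b);z=W[...,2]
    for lo,hi in((17,24),(60,85),(100,130)):
        m=(z>lo)&(z<hi);w=W[m];v,u=np.nonzero(m)
        print(n,lo,hi,m.sum(),"mean",w.mean(0).round(1),"mid",((w.max(0)+w.min(0))/2).round(1),w.max(0).round(0),w.min(0).round(0))
    m=(z>105);i=z.argmax();print("tip",W.reshape(-1,3)[i])
I=[cv2.resize(D["top"]['p'][170:280,225:345],None,fx=4,fy=4),cv2.resize(D["side"]['p'][170:280,265:385][:,:70+50],None,fx=3.3,fy=4)]
cv2.imwrite("pics/crop.png",cv2.resize(np.hstack([i[:440] for i in I]),(800,400))[:,:,::-1])
E
```

```text
wide top ztop 19.1 xy [559.2 294.7] r 23.0 px [186. 214.] (19.75277328491211, 20.24456024169922)
wide side ztop 17.6 xy [555.6 296.1] r 27.6 px [307.3 184.6] (10.135363578796387, 20.795928955078125)
  tri [557.6 295.3  17. ]
mid top ztop 17.3 xy [ 641.9 -209.3] r 21.6 px [385.2 184.9] (16.402433395385742, 17.91103172302246)
mid side ztop 14.9 xy [ 638.2 -209.1] r 23.7 px [402.  299.9] (15.895190238952637, 23.882776260375977)
  tri [ 640.6 -209.2   13.6]
small top ztop 14.4 xy [ 439.5 -292.4] r 15.0 px [419.4 264.1] (11.668719291687012, 13.182621002197266)
small side ztop 12.0 xy [ 434.6 -289.8] r 18.8 px [312.9 345.8] (15.543063163757324, 20.8046932220459)
  tri [ 437.  -292.4   13.4]
top 17 24 1376 mean [529.1  43.2  21.1] mid [517.2  45.6  20.5] [612. 120.  24.] [423. -29.  17.]
top 60 85 225 mean [533.7  44.4  67.5] mid [536.6  45.5  72. ] [560.  69.  84.] [513.  22.  60.]
top 100 130 66 mean [534.7  44.9 118.8] mid [536.7  45.3 114.7] [547.  54. 128.] [527.  37. 101.]
tip [ 279.62874052  -31.48397488 1347.60780641]
side 17 24 1175 mean [523.4  48.2  21. ] mid [513.  146.5  20.5] [610. 324.  24.] [416. -31.  17.]
side 60 85 212 mean [531.7  39.8  68.7] mid [532.9  46.5  72.3] [556.  70.  85.] [510.  23.  60.]
side 100 130 96 mean [532.1  42.  113.7] mid [533.3  42.7 112.8] [543.  51. 126.] [524.  34. 100.]
tip [ 269.15303907 -962.05896294  723.24387889]
```

View pics/crop.png

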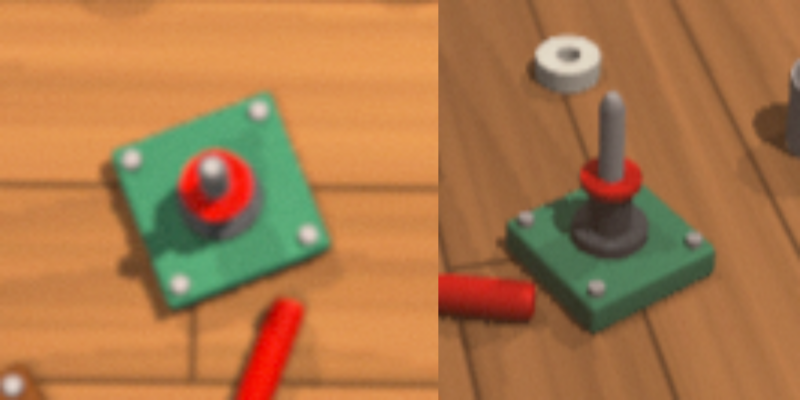

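The crop confirms it: a green plate with dark boss, red collar and steel arbor, with the aluminium ring behind. Both views agree within the calibration bias (heights 17–19, 14–17 and 12–14 mm as expected). I place the arbor at about (535,45) and the wide ring at about (557,295).

To centre each ring in the hand, I'll squeeze it along two perpendicular directions.

```bash
python3 -m handwheel '[{"az":0.14,"gripper":100},{"az":0.14},{"dx":43,"dy":-44},{"dx":43,"dy":-44},{"dx":43,"dy":-44},{"dx":43,"dy":-44},{"dx":43,"dy":-44},{"dx":43,"dy":-44},{"dx":43,"dy":-44},{"dx":43,"dy":-44}]' 30
python3 -m handwheel '[{"dx":6,"dy":-60},{"dx":6,"dy":-60},{"dx":6,"dy":-60},{"dx":6,"dy":-60},{"dx":6,"dy":-60},{"dx":6,"dy":-60},{"dx":6,"dy":-60},{"dx":6,"dy":-60},{"dx":6,"dy":-14},{}]'
```

```text
validation failed for argument at $[0]...
validation failed for argument at $[0]...
```

```bash
python3 -m handwheel '[{"gripper":100,"dx":0,"dy":0,"dz":0,"ax":0,"ay":0,"az":0.14}]' 30; python3 -m handwheel --help | head -20
```

```text
time_s: 0.22
tcp_pos: [158.7, -552.4, 404.1]
tool_rot: [-0.001, 0.998, 0.068, -0.0]
wrist_force: [0.3, -0.8, 0.3]
width: 85.1
gripper_force: 0.0invalid input: not JSON, or not a number
```

```bash
python3 -m handwheel '[{"gripper":100,"dx":0,"dy":0,"dz":0,"ax":0,"ay":0,"az":0.14},{"gripper":100,"dx":43,"dy":-44,"dz":0,"ax":0,"ay":0,"az":0},{"gripper":100,"dx":43,"dy":-44,"dz":0,"ax":0,"ay":0,"az":0},{"gripper":100,"dx":43,"dy":-44,"dz":0,"ax":0,"ay":0,"az":0},{"gripper":100,"dx":43,"dy":-44,"dz":0,"ax":0,"ay":0,"az":0},{"gripper":100,"dx":43,"dy":-44,"dz":0,"ax":0,"ay":0,"az":0},{"gripper":100,"dx":43,"dy":-44,"dz":0,"ax":0,"ay":0,"az":0},{"gripper":100,"dx":43,"dy":-44,"dz":0,"ax":0,"ay":0,"az":0},{"gripper":100,"dx":43,"dy":-44,"dz":0,"ax":0,"ay":0,"az":0}]'
python3 -m handwheel '[{"gripper":100,"dx":6,"dy":-60,"dz":0,"ax":0,"ay":0,"az":0},{"gripper":100,"dx":6,"dy":-60,"dz":0,"ax":0,"ay":0,"az":0},{"gripper":100,"dx":6,"dy":-60,"dz":0,"ax":0,"ay":0,"az":0},{"gripper":100,"dx":6,"dy":-60,"dz":0,"ax":0,"ay":0,"az":0},{"gripper":100,"dx":6,"dy":-60,"dz":0,"ax":0,"ay":0,"az":0},{"gripper":100,"dx":6,"dy":-60,"dz":0,"ax":0,"ay":0,"az":0},{"gripper":100,"dx":6,"dy":-60,"dz":0,"ax":0,"ay":0,"az":0},{"gripper":100,"dx":6,"dy":-60,"dz":0,"ax":0,"ay":0,"az":0},{"gripper":100,"dx":0,"dy":0,"dz":0,"ax":0,"ay":0,"az":0}]'
```

```text
time_s: 1.35
tcp_pos: [503.9, -199.0, 404.5]
tool_rot: [0.0, 1.0, -0.0, -0.0]
wrist_force: [0.8, -0.9, 0.3]
width: 85.6
gripper_force: 0.0
time_s: 2.48
tcp_pos: [550.8, 283.5, 403.8]
tool_rot: [-0.001, 1.0, 0.003, -0.0]
wrist_force: [-0.1, -0.4, -0.4]
width: 85.3
gripper_force: 0.0
```

```bash
python3 -m handwheel '[{"gripper":100,"dx":6.5,"dy":-12,"dz":45,"ax":0,"ay":0,"az":0},{"gripper":100,"dx":0,"dy":0,"dz":55,"ax":0,"ay":0,"az":0},{"gripper":100,"dx":0,"dy":0,"dz":55,"ax":0,"ay":0,"az":0},{"gripper":100,"dx":0,"dy":0,"dz":40,"ax":0,"ay":0,"az":0},{"gripper":100,"dx":0,"dy":0,"dz":0,"ax":0,"ay":0,"az":0}]'
python3 - <<'E'
from h import *
p,d=bot.grab_frame("side");cv2.imwrite("pics/s1.png",cv2.resize(p[90:250,210:410],None,fx=3,fy=3)[:,:,::-1])
E
```

```text
time_s: 3.1
tcp_pos: [555.6, 289.5, 206.1]
tool_rot: [0.002, 1.0, -0.0, -0.004]
wrist_force: [0.0, -0.2, 0.2]
width: 85.6
gripper_force: 0.0
```

View pics/s1.png

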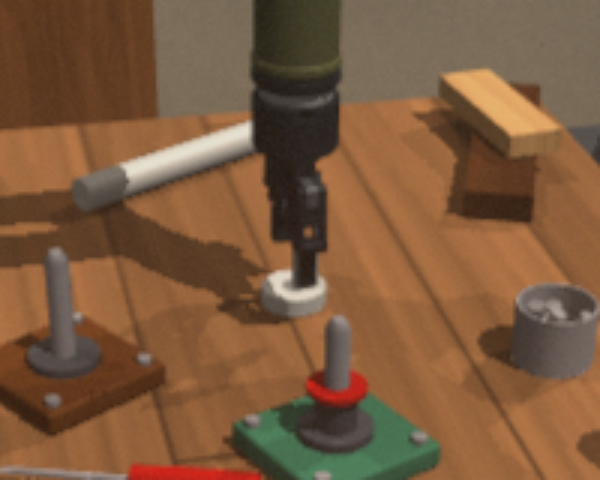

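The picture shows the hand over the white ring (crop (295,290)) and the fingers straddling it, slightly toward the camera. I'll let it settle before descending.

```bash
python3 -m handwheel '[{"gripper":100,"dx":0,"dy":0,"dz":0,"ax":0,"ay":0,"az":0},{"gripper":100,"dx":0,"dy":0,"dz":0,"ax":0,"ay":0,"az":0}]'; python3 -c "
from workcell import bot
s=bot.observe();print(s['tcp_pos'],s['tool_rot'],s['qpos'])"
```

```text
time_s: 3.4
tcp_pos: [558.4, 291.5, 212.1]
tool_rot: [-0.001, 1.0, -0.0, 0.002]
wrist_force: [0.2, 1.2, -0.1]
width: 85.1
gripper_force: 0.0
[558.38307853 291.48816221 212.07489983] [-8.40207767e-04  9.99997713e-01 -1.59944903e-04  1.95999705e-03] [ 4.14075478e-01  5.67937570e-01  1.60989555e+00 -4.81933575e-05
  9.59494720e-01  1.98521927e+00]
```

```bash
python3 -m handwheel '[{"gripper":100,"dx":-0.5,"dy":-4,"dz":10,"ax":0,"ay":0,"az":0},{"gripper":100,"dx":0,"dy":0,"dz":15,"ax":0,"ay":0,"az":0},{"gripper":100,"dx":0,"dy":0,"dz":10,"ax":0,"ay":0,"az":0},{"gripper":100,"dx":0,"dy":0,"dz":5,"ax":0,"ay":0,"az":0},{"gripper":100,"dx":0,"dy":0,"dz":0,"ax":0,"ay":0,"az":0},{"gripper":100,"dx":0,"dy":0,"dz":0,"ax":0,"ay":0,"az":0},{"gripper":100,"dx":0,"dy":0,"dz":0,"ax":0,"ay":0,"az":0}]'
python3 -c "
from workcell import bot
s=bot.observe();print(s['tcp_pos'],s['tool_rot'],s['qpos'])"
```

```text
time_s: 4.28
tcp_pos: [557.2, 295.3, 170.1]
tool_rot: [-0.0, 1.0, -0.0, 0.0]
wrist_force: [0.3, 0.6, -0.4]
width: 85.3
gripper_force: 0.0
[557.16545613 295.33660009 170.11988765] [-1.69720498e-04  9.99999908e-01 -1.12482746e-04  3.77047211e-04] [4.20442086e-01 6.22911915e-01 1.63770607e+00 2.58334333e-06
 8.80147705e-01 1.99146173e+00]
```

```bash
python3 -m handwheel '[{"gripper":60,"dx":0,"dy":0,"dz":0,"ax":0,"ay":0,"az":0},{"gripper":60,"dx":0,"dy":0,"dz":0,"ax":0,"ay":0,"az":0},{"gripper":60,"dx":0,"dy":0,"dz":0,"ax":0,"ay":0,"az":0},{"gripper":60,"dx":0,"dy":0,"dz":0,"ax":0,"ay":0,"az":0},{"gripper":60,"dx":0,"dy":0,"dz":0,"ax":0,"ay":0,"az":0},{"gripper":60,"dx":0,"dy":0,"dz":0,"ax":0,"ay":0,"az":0}]' 20
```

```text
time_s: 5.03
tcp_pos: [557.1, 295.5, 170.5]
tool_rot: [-0.0, 1.0, -0.0, 0.001]
wrist_force: [0.3, 1.4, 5.6]
width: 59.4
gripper_force: 21.5
```

```bash
python3 -m handwheel '[{"gripper":100,"dx":0,"dy":0,"dz":-3,"ax":0,"ay":0,"az":0},{"gripper":100,"dx":0,"dy":0,"dz":0,"ax":0,"ay":0,"az":0},{"gripper":100,"dx":0,"dy":0,"dz":0,"ax":0,"ay":0,"az":-0.157},{"gripper":100,"dx":0,"dy":0,"dz":0,"ax":0,"ay":0,"az":-0.157},{"gripper":100,"dx":0,"dy":0,"dz":0,"ax":0,"ay":0,"az":-0.157},{"gripper":100,"dx":0,"dy":0,"dz":0,"ax":0,"ay":0,"az":-0.157},{"gripper":100,"dx":0,"dy":0,"dz":0,"ax":0,"ay":0,"az":-0.157},{"gripper":100,"dx":0,"dy":0,"dz":0,"ax":0,"ay":0,"az":-0.157},{"gripper":100,"dx":0,"dy":0,"dz":0,"ax":0,"ay":0,"az":-0.157},{"gripper":100,"dx":0,"dy":0,"dz":0,"ax":0,"ay":0,"az":-0.157}]'
python3 -m handwheel '[{"gripper":100,"dx":0,"dy":0,"dz":0,"ax":0,"ay":0,"az":-0.157},{"gripper":100,"dx":0,"dy":0,"dz":0,"ax":0,"ay":0,"az":-0.157},{"gripper":100,"dx":0,"dy":0,"dz":0,"ax":0,"ay":0,"az":0},{"gripper":100,"dx":0,"dy":0,"dz":0,"ax":0,"ay":0,"az":0},{"gripper":60,"dx":0,"dy":0,"dz":0,"ax":0,"ay":0,"az":0},{"gripper":60,"dx":0,"dy":0,"dz":0,"ax":0,"ay":0,"az":0},{"gripper":60,"dx":0,"dy":0,"dz":0,"ax":0,"ay":0,"az":0},{"gripper":60,"dx":0,"dy":0,"dz":0,"ax":0,"ay":0,"az":0},{"gripper":60,"dx":0,"dy":0,"dz":0,"ax":0,"ay":0,"az":0},{"gripper":60,"dx":0,"dy":0,"dz":0,"ax":0,"ay":0,"az":0}]' 30
```

```text
time_s: 6.28
tcp_pos: [556.8, 295.1, 172.3]
tool_rot: [-0.0, 0.808, 0.59, -0.0]
wrist_force: [0.4, 0.1, 0.6]
width: 84.9
gripper_force: 0.0
time_s: 7.52
tcp_pos: [557.0, 295.3, 173.1]
tool_rot: [0.0, 0.708, 0.707, 0.0]
wrist_force: [0.1, -0.6, 4.8]
width: 58.7
gripper_force: 32.3
```

```bash
python3 -m handwheel '[{"gripper":60,"dx":0,"dy":0,"dz":-20,"ax":0,"ay":0,"az":0},{"gripper":60,"dx":0,"dy":0,"dz":-50,"ax":0,"ay":0,"az":0},{"gripper":60,"dx":0,"dy":0,"dz":-50,"ax":0,"ay":0,"az":0},{"gripper":60,"dx":0,"dy":0,"dz":-40,"ax":0,"ay":0,"az":0},{"gripper":60,"dx":-50,"dy":-4,"dz":0,"ax":0,"ay":0,"az":0},{"gripper":60,"dx":-50,"dy":-4,"dz":0,"ax":0,"ay":0,"az":0},{"gripper":60,"dx":-50,"dy":-4,"dz":0,"ax":0,"ay":0,"az":0},{"gripper":60,"dx":-50,"dy":-4,"dz":0,"ax":0,"ay":0,"az":0},{"gripper":60,"dx":-40,"dy":-4,"dz":0,"ax":0,"ay":0,"az":0},{"gripper":60,"dx":-10,"dy":-2,"dz":0,"ax":0,"ay":0,"az":0}]' 50
python3 -m handwheel '[{"gripper":60,"dx":0,"dy":0,"dz":0,"ax":0,"ay":0,"az":0},{"gripper":60,"dx":0,"dy":0,"dz":0,"ax":0,"ay":0,"az":0},{"gripper":60,"dx":0,"dy":0,"dz":0,"ax":0,"ay":0,"az":0},{"gripper":60,"dx":0,"dy":0,"dz":0,"ax":0,"ay":0,"az":0}]'
python3 - <<'E'
from h import *
print(bot.observe()['tcp_pos'])
o=[]
for n in("side","top"):
    p,d=bot.grab_frame(n);np.savez(n+"1.npz",p=p,d=d);W=cloud(n,d,(0,0,640,480))
    m=(np.hypot(W[...,0]-535,W[...,1]-45)<45)
    for lo,hi in((70,110),(115,130),(138,160),(160,182)):
        w=W[m&(W[...,2]>lo)&(W[...,2]<hi)]
        if len(w):print(n,lo,hi,len(w),w.min(0).round(1),w.max(0).round(1),((w.min(0)+w.max(0))/2).round(1))
    u,v=(322,200) if n=="side" else (284,220)
    o.append(cv2.resize(p[v-80:v+60,u-70:u+70],(400,400)))
cv2.imwrite("pics/a1.png",np.hstack(o)[:,:,::-1])
E
```

```text
time_s: 8.78
tcp_pos: [534.2, 43.2, 332.1]
tool_rot: [-0.0, 0.709, 0.706, -0.001]
wrist_force: [1.0, 0.0, -2.2]
width: 58.1
gripper_force: 54.0
time_s: 9.28
tcp_pos: [534.8, 46.2, 332.7]
tool_rot: [-0.0, 0.707, 0.707, 0.0]
wrist_force: [0.1, -0.3, -0.8]
width: 58.1
gripper_force: 54.0
[534.77395423  46.17711624 332.6655263 ]
side 70 110 133 [522.7  33.4  70.1] [543.8  50.4 109.8] [533.2  41.9  89.9]
side 115 130 45 [523.6  34.8 115.6] [542.   51.8 125.4] [532.8  43.3 120.5]
side 138 160 3 [511.9  17.8 157.5] [549.1  27.3 159.6] [530.5  22.5 158.5]
side 160 182 502 [491.3  12.1 160.4] [576.1  74.9 181.9] [533.7  43.5 171.1]
top 70 110 5 [514.   29.1  70.5] [529.1  38.7  73.7] [521.6  33.9  72.1]
top 160 182 38 [501.4  22.3 162.5] [533.7  71.6 181.9] [517.5  47.  172.2]
```

View pics/a1.png

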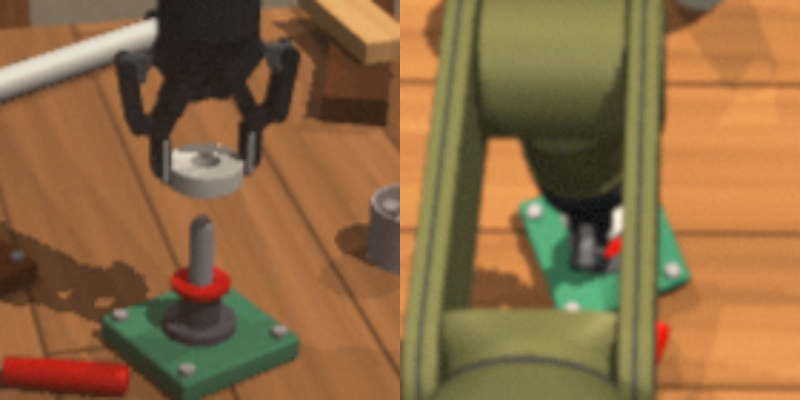

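Side crop: the ring is held flat, centred at about (204,170), with the arbor tip below at (202,222), which is nearly aligned. I'll fit cylinders to both in the side-camera cloud and use the difference.

```bash
cat >> h.py <<'E'
from scipy.optimize import least_squares
def cyl(w,R,g):
    f=lambda c:np.hypot(w[:,0]-c[0],w[:,1]-c[1])-R
    r=least_squares(f,g,loss="soft_l1",f_scale=0.7);return r.x,np.median(abs(r.fun)),len(w)
E
python3 - <<'E'
from h import *
S=np.load("side1.npz");d=S['d'];p=S['p'].astype(int);W=cloud("side",d,(0,0,640,480))
x,y,z=W[...,0],W[...,1],W[...,2];near=np.hypot(x-534,y-44)<42
n=np.zeros_like(d);
a=near&(z>72)&(z<116)
print("arbor",cyl(W[a],10,[534,45]))
a0=np.load("side0.npz")['d'];W0=cloud("side",a0,(0,0,640,480));m=(np.hypot(W0[...,0]-534,W0[...,1]-44)<25)&(W0[...,2]>72)&(W0[...,2]<116);print("arbor0",cyl(W0[m],10,[534,45]))
r=near&(z>158)&(z<185)&(p.min(2)>110)
print("ring zs",np.percentile(z[r],[1,10,30,50,70,90,99]).round(1))
w=W[r];zt=np.percentile(z[r],80)
sd=r&(z<zt-4)&(y<40);print("ring side",cyl(W[sd],30,[534,45]), W[sd].min(0),W[sd].max(0))
# bore: hole mask inside top face
t=r&(z>zt-3);q,h=cv2.findContours(t.astype(np.uint8),cv2.RETR_CCOMP,cv2.CHAIN_APPROX_NONE)
for c,hh in zip(q,h[0]):
    if len(c)>8:
        e=cv2.fitEllipse(c[:,0]);print(len(c),hh[3],e)
E
```

```text
arbor (array([533.98298438,  47.73322286]), np.float64(0.9349578885316969), 145)
arbor0 (array([534.0823014 ,  48.06120164]), np.float64(0.9600466185206251), 147)
ring zs [161.4 165.6 173.8 175.8 176.7 177.9 178.8]
ring side (array([533.11831874,  45.40888155]), np.float64(0.8269031775684077), 60) [519.87814004  12.70636498 160.5564686 ] [560.7000049   34.09370806 172.97796838]
78 -1 ((323.4784851074219, 176.94309997558594), (11.03604507446289, 23.18204689025879), 94.31893157958984)
```

```bash
python3 -m handwheel '[{"gripper":60,"dx":1.5,"dy":0.7,"dz":10,"ax":0,"ay":0,"az":0},{"gripper":60,"dx":0,"dy":0,"dz":12,"ax":0,"ay":0,"az":0},{"gripper":60,"dx":0,"dy":0,"dz":8,"ax":0,"ay":0,"az":0},{"gripper":60,"dx":0,"dy":0,"dz":2,"ax":0,"ay":0,"az":0},{"gripper":60,"dx":0,"dy":0,"dz":2,"ax":0,"ay":0,"az":0},{"gripper":60,"dx":0,"dy":0,"dz":1,"ax":0,"ay":0,"az":0}]'
python3 -m handwheel '[{"gripper":60,"dx":0,"dy":0,"dz":2,"ax":0,"ay":0,"az":0},{"gripper":60,"dx":0,"dy":0,"dz":1,"ax":0,"ay":0,"az":0}]'
python3 -m handwheel '[{"gripper":60,"dx":0,"dy":0,"dz":2,"ax":0,"ay":0,"az":0},{"gripper":60,"dx":0,"dy":0,"dz":1,"ax":0,"ay":0,"az":0}]'
```

```text
time_s: 10.12
tcp_pos: [535.6, 46.7, 297.8]
tool_rot: [0.0, 0.707, 0.707, 0.0]
wrist_force: [0.1, 0.2, -1.4]
width: 57.9
gripper_force: 54.0
time_s: 10.38
tcp_pos: [535.4, 46.8, 294.7]
tool_rot: [0.0, 0.707, 0.707, 0.0]
wrist_force: [-0.5, -0.3, -1.4]
width: 57.8
gripper_force: 54.0
time_s: 10.62
tcp_pos: [535.3, 46.8, 291.6]
tool_rot: [-0.0, 0.707, 0.707, -0.0]
wrist_force: [-0.7, 0.1, -1.1]
width: 58.1
gripper_force: 54.0
```

```bash
python3 -m handwheel '[{"gripper":60,"dx":0,"dy":0,"dz":1.5,"ax":0,"ay":0,"az":0},{"gripper":60,"dx":0,"dy":0,"dz":1.5,"ax":0,"ay":0,"az":0}]'
python3 -m handwheel '[{"gripper":60,"dx":0,"dy":0,"dz":1.5,"ax":0,"ay":0,"az":0},{"gripper":60,"dx":0,"dy":0,"dz":1.5,"ax":0,"ay":0,"az":0},{"gripper":60,"dx":0,"dy":0,"dz":1.5,"ax":0,"ay":0,"az":0}]'
python3 -m handwheel '[{"gripper":60,"dx":0,"dy":0,"dz":1.5,"ax":0,"ay":0,"az":0},{"gripper":60,"dx":0,"dy":0,"dz":1.5,"ax":0,"ay":0,"az":0},{"gripper":60,"dx":0,"dy":0,"dz":1.5,"ax":0,"ay":0,"az":0}]'
```

```text
time_s: 10.88
tcp_pos: [535.3, 46.9, 288.6]
tool_rot: [-0.0, 0.707, 0.707, 0.0]
wrist_force: [-0.4, 1.3, -0.7]
width: 57.9
gripper_force: 54.1
time_s: 11.25
tcp_pos: [535.3, 46.9, 284.1]
tool_rot: [-0.0, 0.707, 0.707, 0.0]
wrist_force: [-0.5, 1.5, 0.0]
width: 57.6
gripper_force: 54.1
time_s: 11.62
tcp_pos: [535.3, 46.9, 279.7]
tool_rot: [-0.0, 0.707, 0.707, 0.0]
wrist_force: [-2.3, 1.9, 0.3]
width: 57.9
gripper_force: 54.2
```

```bash
python3 -m handwheel '[{"gripper":60,"dx":0.5,"dy":-0.5,"dz":2,"ax":0,"ay":0,"az":0},{"gripper":60,"dx":0,"dy":0,"dz":2.5,"ax":0,"ay":0,"az":0},{"gripper":60,"dx":0,"dy":0,"dz":2.5,"ax":0,"ay":0,"az":0},{"gripper":60,"dx":0,"dy":0,"dz":2.5,"ax":0,"ay":0,"az":0}]'
python3 -m handwheel '[{"gripper":60,"dx":0,"dy":0,"dz":2.5,"ax":0,"ay":0,"az":0},{"gripper":60,"dx":0,"dy":0,"dz":2.5,"ax":0,"ay":0,"az":0},{"gripper":60,"dx":0,"dy":0,"dz":2.5,"ax":0,"ay":0,"az":0},{"gripper":60,"dx":0,"dy":0,"dz":2.5,"ax":0,"ay":0,"az":0}]'
python3 - <<'E'
from h import *
for n in("side",):
    p,d=bot.grab_frame(n);W=cloud(n,np.load("side0.npz")['d'],(0,0,640,480));q=np.load("side0.npz")['p'].astype(int)
    m=(np.hypot(W[...,0]-534,W[...,1]-45)<30)&(q[...,0]>130)&(q[...,1]<70)
    print("collar z",np.percentile(W[m][:,2],[2,20,50,80,98]))
E
```

```text
time_s: 12.12
tcp_pos: [535.0, 47.1, 270.0]
tool_rot: [0.0, 0.707, 0.707, -0.0]
wrist_force: [0.4, 0.8, -1.0]
width: 58.1
gripper_force: 54.0
time_s: 12.62
tcp_pos: [534.9, 47.3, 260.0]
tool_rot: [0.0, 0.707, 0.707, 0.0]
wrist_force: [0.2, -0.4, -1.1]
width: 58.0
gripper_force: 54.0
collar z [62.48379045 65.43259093 66.4399942  67.56584947 69.33041494]
```

```bash
python3 -m handwheel '[{"gripper":60,"dx":0,"dy":0,"dz":3,"ax":0,"ay":0,"az":0},{"gripper":60,"dx":0,"dy":0,"dz":3,"ax":0,"ay":0,"az":0},{"gripper":60,"dx":0,"dy":0,"dz":3,"ax":0,"ay":0,"az":0},{"gripper":60,"dx":0,"dy":0,"dz":2,"ax":0,"ay":0,"az":0},{"gripper":60,"dx":0,"dy":0,"dz":0,"ax":0,"ay":0,"az":0}]'
python3 -m handwheel '[{"gripper":60,"dx":0,"dy":0,"dz":1.5,"ax":0,"ay":0,"az":0},{"gripper":60,"dx":0,"dy":0,"dz":1.5,"ax":0,"ay":0,"az":0}]'
python3 -m handwheel '[{"gripper":60,"dx":0,"dy":0,"dz":1.5,"ax":0,"ay":0,"az":0},{"gripper":60,"dx":0,"dy":0,"dz":1,"ax":0,"ay":0,"az":0}]'
python3 -m handwheel '[{"gripper":60,"dx":0,"dy":0,"dz":1,"ax":0,"ay":0,"az":0},{"gripper":60,"dx":0,"dy":0,"dz":1,"ax":0,"ay":0,"az":0}]'
```

```text
time_s: 13.3
tcp_pos: [534.8, 47.3, 249.0]
tool_rot: [-0.0, 0.707, 0.707, -0.0]
wrist_force: [1.0, 0.2, -1.1]
width: 58.0
gripper_force: 54.0
time_s: 13.55
tcp_pos: [534.9, 47.3, 246.2]
tool_rot: [0.0, 0.707, 0.707, 0.0]
wrist_force: [0.0, -0.3, -0.4]
width: 58.2
gripper_force: 54.0
time_s: 13.8
tcp_pos: [534.9, 47.3, 243.6]
tool_rot: [-0.0, 0.707, 0.707, -0.0]
wrist_force: [-0.8, -0.1, -1.0]
width: 58.0
gripper_force: 54.0
time_s: 14.05
tcp_pos: [534.9, 47.3, 241.7]
tool_rot: [0.0, 0.707, 0.707, 0.0]
wrist_force: [-0.5, 0.2, -1.6]
width: 57.9
gripper_force: 54.0
```

```bash
python3 -m handwheel '[{"gripper":60,"dx":0,"dy":0,"dz":1,"ax":0,"ay":0,"az":0},{"gripper":60,"dx":0,"dy":0,"dz":1,"ax":0,"ay":0,"az":0}]'
python3 -m handwheel '[{"gripper":60,"dx":0,"dy":0,"dz":1,"ax":0,"ay":0,"az":0},{"gripper":60,"dx":0,"dy":0,"dz":1,"ax":0,"ay":0,"az":0}]'
python3 -m handwheel '[{"gripper":60,"dx":0,"dy":0,"dz":1,"ax":0,"ay":0,"az":0},{"gripper":60,"dx":0,"dy":0,"dz":1,"ax":0,"ay":0,"az":0}]'
```

```text
time_s: 14.3
tcp_pos: [534.9, 47.3, 239.8]
tool_rot: [0.0, 0.707, 0.707, 0.0]
wrist_force: [0.0, -0.9, 3.3]
width: 57.9
gripper_force: 54.3
time_s: 14.55
tcp_pos: [534.9, 47.3, 238.2]
tool_rot: [0.0, 0.707, 0.707, 0.0]
wrist_force: [-1.5, -0.6, 5.2]
width: 57.6
gripper_force: 54.5
time_s: 14.8
tcp_pos: [534.9, 47.3, 236.2]
tool_rot: [0.0, 0.707, 0.707, 0.0]
wrist_force: [-2.2, -0.7, 5.2]
width: 57.6
gripper_force: 54.5
```

```bash
python3 -m handwheel '[{"gripper":90,"dx":0,"dy":0,"dz":0,"ax":0,"ay":0,"az":0},{"gripper":90,"dx":0,"dy":0,"dz":0,"ax":0,"ay":0,"az":0},{"gripper":100,"dx":0,"dy":0,"dz":-5,"ax":0,"ay":0,"az":0},{"gripper":100,"dx":0,"dy":0,"dz":-25,"ax":0,"ay":0,"az":0},{"gripper":100,"dx":0,"dy":0,"dz":-50,"ax":0,"ay":0,"az":0},{"gripper":100,"dx":0,"dy":0,"dz":-45,"ax":0,"ay":0,"az":0},{"gripper":100,"dx":-51,"dy":21,"dz":0,"ax":0,"ay":0,"az":0},{"gripper":100,"dx":-51,"dy":21,"dz":0,"ax":0,"ay":0,"az":0},{"gripper":100,"dx":-51,"dy":21,"dz":0,"ax":0,"ay":0,"az":0},{"gripper":100,"dx":-51,"dy":21,"dz":0,"ax":0,"ay":0,"az":0}]'
python3 -m handwheel '[{"gripper":100,"dx":-51,"dy":21,"dz":10,"ax":0,"ay":0,"az":0},{"gripper":100,"dx":-1.5,"dy":0,"dz":50,"ax":0,"ay":0,"az":0},{"gripper":100,"dx":0,"dy":0,"dz":50,"ax":0,"ay":0,"az":0},{"gripper":100,"dx":0,"dy":0,"dz":40,"ax":0,"ay":0,"az":0},{"gripper":100,"dx":0,"dy":0,"dz":0,"ax":0,"ay":0,"az":0},{"gripper":100,"dx":0,"dy":0,"dz":0,"ax":0,"ay":0,"az":0},{"gripper":100,"dx":0,"dy":0,"dz":0,"ax":0,"ay":0,"az":0}]' 20
python3 - <<'E'
from h import *
o=[]
p,d=bot.grab_frame("side");W=cloud("side",d,(0,0,640,480))
m=(np.hypot(W[...,0]-534,W[...,1]-46)<28)&(np.hypot(W[...,0]-534,W[...,1]-46)>14)&(W[...,2]>70)
print("wide top z",np.percentile(W[m][:,2],[10,50,90]))
a=p[140:270,250:400];b=p[200:330,340:490]
cv2.imwrite("pics/b1.png",cv2.resize(np.hstack([a,b]),(800,347))[:,:,::-1])
E
```

```text
time_s: 16.05
tcp_pos: [619.2, -158.4, 361.1]
tool_rot: [0.0, 0.707, 0.707, 0.0]
wrist_force: [-0.2, 0.2, 0.0]
width: 85.3
gripper_force: 0.0
time_s: 16.92
tcp_pos: [640.8, -209.6, 213.3]
tool_rot: [0.002, 0.707, 0.707, 0.001]
wrist_force: [0.1, 0.1, 0.8]
width: 85.5
gripper_force: 0.0
wide top z [77.8958983 81.0839355 82.6934276]
```

View pics/b1.png

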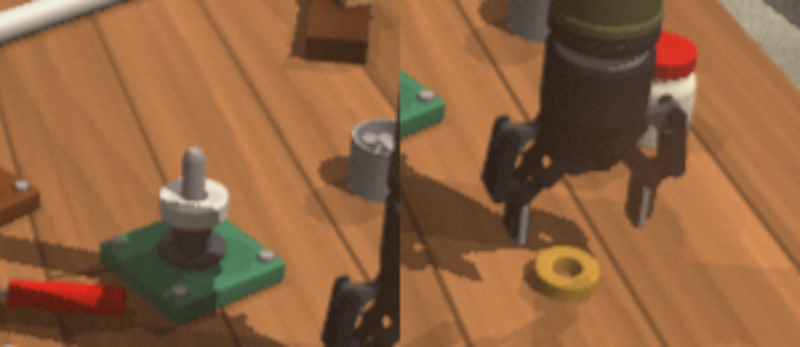

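Wide ring is seated flat on the collar (left crop (194,200)), and the fingers straddle the brass ring (567,272). Grasping it now.

```bash
python3 -m handwheel '[{"gripper":100,"dx":0,"dy":-0.8,"dz":15,"ax":0,"ay":0,"az":0},{"gripper":100,"dx":0,"dy":0,"dz":15,"ax":0,"ay":0,"az":0},{"gripper":100,"dx":0,"dy":0,"dz":6,"ax":0,"ay":0,"az":0},{"gripper":100,"dx":0,"dy":0,"dz":0,"ax":0,"ay":0,"az":0},{"gripper":100,"dx":0,"dy":0,"dz":0,"ax":0,"ay":0,"az":0}]' 20
```

```text
time_s: 17.6
tcp_pos: [639.0, -209.4, 174.7]
tool_rot: [0.0, 0.707, 0.707, 0.0]
wrist_force: [-0.5, -0.4, -0.1]
width: 85.4
gripper_force: 0.0
```

```bash
python3 -m handwheel '[{"gripper":48,"dx":0,"dy":0,"dz":0,"ax":0,"ay":0,"az":0},{"gripper":48,"dx":0,"dy":0,"dz":0,"ax":0,"ay":0,"az":0},{"gripper":48,"dx":0,"dy":0,"dz":0,"ax":0,"ay":0,"az":0},{"gripper":48,"dx":0,"dy":0,"dz":0,"ax":0,"ay":0,"az":0},{"gripper":48,"dx":0,"dy":0,"dz":0,"ax":0,"ay":0,"az":0},{"gripper":48,"dx":0,"dy":0,"dz":0,"ax":0,"ay":0,"az":0},{"gripper":48,"dx":0,"dy":0,"dz":0,"ax":0,"ay":0,"az":0}]' 20
python3 -m handwheel '[{"gripper":90,"dx":0,"dy":0,"dz":0,"ax":0,"ay":0,"az":0},{"gripper":90,"dx":0,"dy":0,"dz":0,"ax":0,"ay":0,"az":0.157},{"gripper":90,"dx":0,"dy":0,"dz":0,"ax":0,"ay":0,"az":0.157},{"gripper":90,"dx":0,"dy":0,"dz":0,"ax":0,"ay":0,"az":0.157},{"gripper":90,"dx":0,"dy":0,"dz":0,"ax":0,"ay":0,"az":0.157},{"gripper":90,"dx":0,"dy":0,"dz":0,"ax":0,"ay":0,"az":0.157},{"gripper":90,"dx":0,"dy":0,"dz":0,"ax":0,"ay":0,"az":0.157},{"gripper":90,"dx":0,"dy":0,"dz":0,"ax":0,"ay":0,"az":0.157},{"gripper":90,"dx":0,"dy":0,"dz":0,"ax":0,"ay":0,"az":0.157},{"gripper":90,"dx":0,"dy":0,"dz":0,"ax":0,"ay":0,"az":0.157}]'
python3 -m handwheel '[{"gripper":90,"dx":0,"dy":0,"dz":0,"ax":0,"ay":0,"az":0.157},{"gripper":90,"dx":0,"dy":0,"dz":0,"ax":0,"ay":0,"az":0},{"gripper":48,"dx":0,"dy":0,"dz":0,"ax":0,"ay":0,"az":0},{"gripper":48,"dx":0,"dy":0,"dz":0,"ax":0,"ay":0,"az":0},{"gripper":48,"dx":0,"dy":0,"dz":0,"ax":0,"ay":0,"az":0},{"gripper":48,"dx":0,"dy":0,"dz":0,"ax":0,"ay":0,"az":0},{"gripper":48,"dx":0,"dy":0,"dz":0,"ax":0,"ay":0,"az":0},{"gripper":48,"dx":0,"dy":0,"dz":0,"ax":0,"ay":0,"az":0},{"gripper":48,"dx":0,"dy":0,"dz":0,"ax":0,"ay":0,"az":0}]' 40
```

```text
time_s: 18.48
tcp_pos: [639.1, -209.4, 175.4]
tool_rot: [0.0, 0.707, 0.707, 0.0]
wrist_force: [-0.6, 0.9, 5.2]
width: 49.2
gripper_force: 20.9
time_s: 19.73
tcp_pos: [638.6, -209.2, 174.0]
tool_rot: [-0.0, 0.997, 0.076, -0.001]
wrist_force: [-0.4, -0.1, 1.2]
width: 76.7
gripper_force: 0.0
time_s: 20.85
tcp_pos: [638.8, -209.1, 175.0]
tool_rot: [-0.0, 1.0, 0.0, -0.0]
wrist_force: [-1.9, 0.7, 4.8]
width: 48.6
gripper_force: 41.3
```

```bash
python3 -m handwheel '[{"gripper":48,"dx":0,"dy":0,"dz":-15,"ax":0,"ay":0,"az":0},{"gripper":48,"dx":0,"dy":0,"dz":-50,"ax":0,"ay":0,"az":0},{"gripper":48,"dx":0,"dy":0,"dz":-50,"ax":0,"ay":0,"az":0},{"gripper":48,"dx":0,"dy":0,"dz":-40,"ax":0,"ay":0,"az":0},{"gripper":48,"dx":-20,"dy":-50,"dz":0,"ax":0,"ay":0,"az":0},{"gripper":48,"dx":-20,"dy":-50,"dz":0,"ax":0,"ay":0,"az":0},{"gripper":48,"dx":-20,"dy":-50,"dz":0,"ax":0,"ay":0,"az":0},{"gripper":48,"dx":-20,"dy":-50,"dz":0,"ax":0,"ay":0,"az":0},{"gripper":48,"dx":-18,"dy":-45,"dz":0,"ax":0,"ay":0,"az":0},{"gripper":48,"dx":-6,"dy":-11.5,"dz":0,"ax":0,"ay":0,"az":0}]' 50
python3 -m handwheel '[{"gripper":48,"dx":0,"dy":0,"dz":0,"ax":0,"ay":0,"az":0},{"gripper":48,"dx":0,"dy":0,"dz":0,"ax":0,"ay":0,"az":0},{"gripper":48,"dx":0,"dy":0,"dz":0,"ax":0,"ay":0,"az":0},{"gripper":48,"dx":0,"dy":0,"dz":0,"ax":0,"ay":0,"az":0}]'
```

```text
time_s: 22.1
tcp_pos: [533.4, 49.3, 330.0]
tool_rot: [-0.0, 1.0, 0.001, -0.0]
wrist_force: [-0.2, 0.2, -1.3]
width: 48.0
gripper_force: 52.1
time_s: 22.6
tcp_pos: [535.3, 46.3, 329.6]
tool_rot: [0.0, 1.0, -0.001, 0.0]
wrist_force: [-0.7, -0.4, -2.5]
width: 47.8
gripper_force: 52.1
```

```bash
python3 -m handwheel '[{"gripper":48,"dx":-0.4,"dy":-0.8,"dz":10,"ax":0,"ay":0,"az":0},{"gripper":48,"dx":0,"dy":0,"dz":10,"ax":0,"ay":0,"az":0},{"gripper":48,"dx":0,"dy":0,"dz":5,"ax":0,"ay":0,"az":0},{"gripper":48,"dx":0,"dy":0,"dz":0,"ax":0,"ay":0,"az":0},{"gripper":48,"dx":0,"dy":0,"dz":2,"ax":0,"ay":0,"az":0}]'
python3 -m handwheel '[{"gripper":48,"dx":0,"dy":0,"dz":2,"ax":0,"ay":0,"az":0},{"gripper":48,"dx":0,"dy":0,"dz":2,"ax":0,"ay":0,"az":0},{"gripper":48,"dx":0,"dy":0,"dz":1,"ax":0,"ay":0,"az":0}]'
python3 -m handwheel '[{"gripper":48,"dx":0,"dy":0,"dz":2,"ax":0,"ay":0,"az":0},{"gripper":48,"dx":0,"dy":0,"dz":2,"ax":0,"ay":0,"az":0}]'
python3 -m handwheel '[{"gripper":48,"dx":0,"dy":0,"dz":2,"ax":0,"ay":0,"az":0},{"gripper":48,"dx":0,"dy":0,"dz":2,"ax":0,"ay":0,"az":0}]'
```

```text
time_s: 23.22
tcp_pos: [534.7, 48.1, 302.8]
tool_rot: [0.0, 1.0, -0.0, 0.0]
wrist_force: [0.1, 0.3, -2.0]
width: 47.8
gripper_force: 52.1
time_s: 23.6
tcp_pos: [534.4, 48.0, 297.7]
tool_rot: [0.0, 1.0, -0.0, 0.0]
wrist_force: [-0.1, -0.4, -2.1]
width: 47.5
gripper_force: 52.1
time_s: 23.85
tcp_pos: [534.5, 48.0, 293.6]
tool_rot: [-0.0, 1.0, -0.0, 0.0]
wrist_force: [-0.3, -0.5, -2.4]
width: 48.0
gripper_force: 52.1
time_s: 24.1
tcp_pos: [534.5, 48.0, 289.5]
tool_rot: [0.0, 1.0, -0.0, -0.0]
wrist_force: [-0.8, -0.5, -0.8]
width: 47.6
gripper_force: 52.1
```

```bash
python3 -m handwheel '[{"gripper":48,"dx":0.2,"dy":0.5,"dz":2,"ax":0,"ay":0,"az":0},{"gripper":48,"dx":0,"dy":0,"dz":2.5,"ax":0,"ay":0,"az":0},{"gripper":48,"dx":0,"dy":0,"dz":2.5,"ax":0,"ay":0,"az":0}]'
python3 -m handwheel '[{"gripper":48,"dx":0,"dy":0,"dz":2.5,"ax":0,"ay":0,"az":0},{"gripper":48,"dx":0,"dy":0,"dz":2.5,"ax":0,"ay":0,"az":0},{"gripper":48,"dx":0,"dy":0,"dz":2.5,"ax":0,"ay":0,"az":0}]'
python3 -m handwheel '[{"gripper":48,"dx":0,"dy":0,"dz":3,"ax":0,"ay":0,"az":0},{"gripper":48,"dx":0,"dy":0,"dz":3,"ax":0,"ay":0,"az":0},{"gripper":48,"dx":0,"dy":0,"dz":3,"ax":0,"ay":0,"az":0},{"gripper":48,"dx":0,"dy":0,"dz":3,"ax":0,"ay":0,"az":0},{"gripper":48,"dx":0,"dy":0,"dz":1,"ax":0,"ay":0,"az":0}]'
python3 -m handwheel '[{"gripper":48,"dx":0,"dy":0,"dz":1.5,"ax":0,"ay":0,"az":0},{"gripper":48,"dx":0,"dy":0,"dz":1,"ax":0,"ay":0,"az":0}]'
```

```text
time_s: 24.48
tcp_pos: [534.7, 47.5, 282.6]
tool_rot: [-0.0, 1.0, -0.0, -0.0]
wrist_force: [0.2, 0.1, -1.2]
width: 47.5
gripper_force: 52.1
time_s: 24.85
tcp_pos: [534.7, 47.5, 275.0]
tool_rot: [-0.0, 1.0, -0.0, -0.0]
wrist_force: [-0.0, 0.3, -1.5]
width: 47.6
gripper_force: 52.1
time_s: 25.48
tcp_pos: [534.6, 47.5, 261.9]
tool_rot: [0.0, 1.0, -0.0, -0.0]
wrist_force: [0.1, 0.8, -0.1]
width: 48.0
gripper_force: 52.1
time_s: 25.72
tcp_pos: [534.7, 47.5, 259.7]
tool_rot: [-0.0, 1.0, -0.0, 0.0]
wrist_force: [-0.6, 0.4, -0.6]
width: 47.6
gripper_force: 52.1
```

```bash
python3 -m handwheel '[{"gripper":48,"dx":0,"dy":0,"dz":1,"ax":0,"ay":0,"az":0},{"gripper":48,"dx":0,"dy":0,"dz":1,"ax":0,"ay":0,"az":0}]'
python3 -m handwheel '[{"gripper":48,"dx":0,"dy":0,"dz":1,"ax":0,"ay":0,"az":0},{"gripper":48,"dx":0,"dy":0,"dz":1,"ax":0,"ay":0,"az":0}]'
python3 -m handwheel '[{"gripper":48,"dx":0,"dy":0,"dz":1,"ax":0,"ay":0,"az":0},{"gripper":48,"dx":0,"dy":0,"dz":1,"ax":0,"ay":0,"az":0}]'
```

```text
time_s: 25.98
tcp_pos: [534.7, 47.5, 257.7]
tool_rot: [-0.0, 1.0, -0.0, 0.0]
wrist_force: [-0.3, 0.6, -0.8]
width: 47.9
gripper_force: 52.1
time_s: 26.22
tcp_pos: [534.7, 47.5, 256.0]
tool_rot: [-0.0, 1.0, -0.0, 0.0]
wrist_force: [-1.5, 1.2, 4.3]
width: 48.2
gripper_force: 52.6
time_s: 26.48
tcp_pos: [534.7, 47.5, 254.0]
tool_rot: [-0.0, 1.0, -0.0, 0.0]
wrist_force: [-2.0, 1.3, 4.8]
width: 47.7
gripper_force: 52.6
```

```bash
python3 -m handwheel '[{"gripper":90,"dx":0,"dy":0,"dz":0,"ax":0,"ay":0,"az":0},{"gripper":90,"dx":0,"dy":0,"dz":0,"ax":0,"ay":0,"az":0},{"gripper":90,"dx":0,"dy":0,"dz":-5,"ax":0,"ay":0,"az":0},{"gripper":90,"dx":0,"dy":0,"dz":-35,"ax":0,"ay":0,"az":0},{"gripper":90,"dx":0,"dy":0,"dz":-50,"ax":0,"ay":0,"az":0},{"gripper":90,"dx":0,"dy":0,"dz":-20,"ax":0,"ay":0,"az":0},{"gripper":90,"dx":-16.5,"dy":56.5,"dz":0,"ax":0,"ay":0,"az":0},{"gripper":90,"dx":-16.5,"dy":56.5,"dz":0,"ax":0,"ay":0,"az":0},{"gripper":90,"dx":-16.5,"dy":56.5,"dz":0,"ax":0,"ay":0,"az":0},{"gripper":90,"dx":-16.5,"dy":56.5,"dz":0,"ax":0,"ay":0,"az":0}]' 20
python3 -m handwheel '[{"gripper":90,"dx":-16.5,"dy":56.5,"dz":0,"ax":0,"ay":0,"az":0},{"gripper":90,"dx":-15.5,"dy":56,"dz":0,"ax":0,"ay":0,"az":0},{"gripper":90,"dx":0,"dy":0,"dz":50,"ax":0,"ay":0,"az":0},{"gripper":90,"dx":0,"dy":0,"dz":50,"ax":0,"ay":0,"az":0},{"gripper":90,"dx":0,"dy":0,"dz":50,"ax":0,"ay":0,"az":0},{"gripper":90,"dx":0,"dy":0,"dz":0,"ax":0,"ay":0,"az":0},{"gripper":90,"dx":0,"dy":0,"dz":0,"ax":0,"ay":0,"az":0},{"gripper":90,"dx":0,"dy":0,"dz":0,"ax":0,"ay":0,"az":0}]' 20
python3 - <<'E'
from h import *
p,d=bot.grab_frame("side");W=cloud("side",d,(0,0,640,480))
r=np.hypot(W[...,0]-534,W[...,1]-46)
for a,b in((14,22),(26,31)):
    m=(r<b)&(r>a)&(W[...,2]>70);print(a,b,np.percentile(W[m][:,2],[10,50,90]))
a=p[140:270,250:400];b=p[240:370,240:390]
cv2.imwrite("pics/c1.png",cv2.resize(np.hstack([a,b]),(800,347))[:,:,::-1])
E
```

```text
time_s: 27.72
tcp_pos: [468.0, -180.1, 364.2]
tool_rot: [0.0, 1.0, 0.0, 0.001]
wrist_force: [0.6, -0.3, -0.2]
width: 76.7
gripper_force: 0.0
time_s: 28.72
tcp_pos: [437.7, -291.7, 216.0]
tool_rot: [0.001, 1.0, 0.0, 0.002]
wrist_force: [-0.2, -0.0, 0.2]
width: 76.7
gripper_force: 0.0Traceback (most recent call last):
  File "<stdin>", line 5, in <module>
    return _quantile_unchecked(
        a, q, axis, out, overwrite_input, method, keepdims, weights)
    return _ureduce(a,
                    func=_quantile_ureduce_func,
    ...<5 lines>...
                    overwrite_input=overwrite_input,
                    method=method)
    r = func(a, **kwargs)
    result = _quantile(arr,
                       quantiles=q,
    ...<2 lines>...
                       out=out,
                       weights=wgt)
    slices_having_nans = np.isnan(arr[-1, ...])
                                  ~~~^^^^^^^^^
IndexError: index -1 is out of bounds for axis 0 with size 0
```

The hand hides the stand in the side view here, so I'll use the top camera for it.

Run:
```python
from h import *
p,d=bot.grab_frame("top");W=cloud("top",d,(0,0,640,480))
r=np.hypot(W[...,0]-536,W[...,1]-46)
for a,b in((14,22),(26,30)):
    m=(r<b)&(r>a)&(W[...,2]>70);print(a,b,m.sum(),np.percentile(W[m][:,2],[10,50,90]) if m.any() else "")
q,_=bot.grab_frame("side")
a=p[165:265,230:345];b=q[270:370,260:375]
cv2.imwrite("pics/c1.png",cv2.resize(np.hstack([a,b]),(800,347))[:,:,::-1])
```

```text
14 22 152 [91.35062989 94.4894305  97.42863967]
26 30 80 [73.79987296 79.48924584 85.09476216]
```

View pics/c1.png

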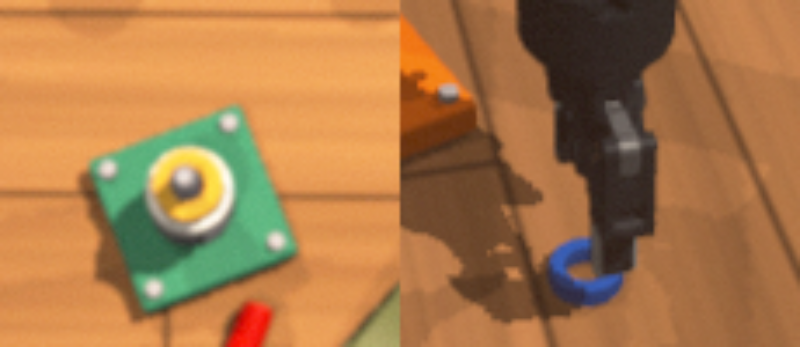

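Brass sits on aluminium (left crop, level difference 15 mm), and the fingers straddle the blue ring (right crop (586,272)).

```bash
python3 -m handwheel '[{"gripper":90,"dx":-0.5,"dy":0,"dz":15,"ax":0,"ay":0,"az":0},{"gripper":90,"dx":0,"dy":0,"dz":15,"ax":0,"ay":0,"az":0},{"gripper":90,"dx":0,"dy":0,"dz":7,"ax":0,"ay":0,"az":0},{"gripper":90,"dx":0,"dy":0,"dz":0,"ax":0,"ay":0,"az":0},{"gripper":90,"dx":0,"dy":0,"dz":0,"ax":0,"ay":0,"az":0},{"gripper":90,"dx":0,"dy":0,"dz":0,"ax":0,"ay":0,"az":0}]' 20
```

```text
time_s: 29.62
tcp_pos: [436.3, -291.1, 177.0]
tool_rot: [0.0, 1.0, -0.0, 0.0]
wrist_force: [0.4, 0.1, 0.1]
width: 76.7
gripper_force: 0.0
```

```bash
python3 -m handwheel '[{"gripper":36,"dx":0,"dy":0,"dz":1.5,"ax":0,"ay":0,"az":0},{"gripper":36,"dx":0,"dy":0,"dz":0,"ax":0,"ay":0,"az":0},{"gripper":36,"dx":0,"dy":0,"dz":0,"ax":0,"ay":0,"az":0},{"gripper":36,"dx":0,"dy":0,"dz":0,"ax":0,"ay":0,"az":0},{"gripper":36,"dx":0,"dy":0,"dz":0,"ax":0,"ay":0,"az":0},{"gripper":36,"dx":0,"dy":0,"dz":0,"ax":0,"ay":0,"az":0},{"gripper":36,"dx":0,"dy":0,"dz":0,"ax":0,"ay":0,"az":0}]' 20
python3 -m handwheel '[{"gripper":80,"dx":0,"dy":0,"dz":0,"ax":0,"ay":0,"az":0},{"gripper":80,"dx":0,"dy":0,"dz":0,"ax":0,"ay":0,"az":-0.157},{"gripper":80,"dx":0,"dy":0,"dz":0,"ax":0,"ay":0,"az":-0.157},{"gripper":80,"dx":0,"dy":0,"dz":0,"ax":0,"ay":0,"az":-0.157},{"gripper":80,"dx":0,"dy":0,"dz":0,"ax":0,"ay":0,"az":-0.157},{"gripper":80,"dx":0,"dy":0,"dz":0,"ax":0,"ay":0,"az":-0.157},{"gripper":80,"dx":0,"dy":0,"dz":0,"ax":0,"ay":0,"az":-0.157},{"gripper":80,"dx":0,"dy":0,"dz":0,"ax":0,"ay":0,"az":-0.157},{"gripper":80,"dx":0,"dy":0,"dz":0,"ax":0,"ay":0,"az":-0.157},{"gripper":80,"dx":0,"dy":0,"dz":0,"ax":0,"ay":0,"az":-0.157}]'
python3 -m handwheel '[{"gripper":80,"dx":0,"dy":0,"dz":0,"ax":0,"ay":0,"az":-0.157},{"gripper":80,"dx":0,"dy":0,"dz":0,"ax":0,"ay":0,"az":0},{"gripper":36,"dx":0,"dy":0,"dz":0,"ax":0,"ay":0,"az":0},{"gripper":36,"dx":0,"dy":0,"dz":0,"ax":0,"ay":0,"az":0},{"gripper":36,"dx":0,"dy":0,"dz":0,"ax":0,"ay":0,"az":0},{"gripper":36,"dx":0,"dy":0,"dz":0,"ax":0,"ay":0,"az":0},{"gripper":36,"dx":0,"dy":0,"dz":0,"ax":0,"ay":0,"az":0},{"gripper":36,"dx":0,"dy":0,"dz":0,"ax":0,"ay":0,"az":0},{"gripper":36,"dx":0,"dy":0,"dz":0,"ax":0,"ay":0,"az":0}]' 40
```

```text
time_s: 30.5
tcp_pos: [436.1, -290.9, 175.5]
tool_rot: [0.0, 1.0, -0.0, 0.0]
wrist_force: [-1.0, 1.4, 5.4]
width: 38.9
gripper_force: 20.0
time_s: 31.75
tcp_pos: [436.1, -291.0, 174.9]
tool_rot: [-0.0, 0.759, 0.651, -0.0]
wrist_force: [0.5, -0.3, -0.1]
width: 68.2
gripper_force: 0.0
time_s: 32.88
tcp_pos: [436.1, -291.0, 175.5]
tool_rot: [0.0, 0.708, 0.707, 0.0]
wrist_force: [-0.7, 0.7, 5.6]
width: 37.8
gripper_force: 39.9
```

```bash
python3 -m handwheel '[{"gripper":36,"dx":0,"dy":0,"dz":-15,"ax":0,"ay":0,"az":0},{"gripper":36,"dx":0,"dy":0,"dz":-50,"ax":0,"ay":0,"az":0},{"gripper":36,"dx":0,"dy":0,"dz":-50,"ax":0,"ay":0,"az":0},{"gripper":36,"dx":0,"dy":0,"dz":-42,"ax":0,"ay":0,"az":0},{"gripper":36,"dx":50,"dy":14.5,"dz":0,"ax":0,"ay":0,"az":0},{"gripper":36,"dx":50,"dy":14.5,"dz":0,"ax":0,"ay":0,"az":0},{"gripper":36,"dx":50,"dy":14.5,"dz":0,"ax":0,"ay":0,"az":0},{"gripper":36,"dx":50,"dy":14.5,"dz":0,"ax":0,"ay":0,"az":0},{"gripper":36,"dx":50,"dy":14.5,"dz":0,"ax":0,"ay":0,"az":0},{"gripper":36,"dx":50,"dy":14.5,"dz":0,"ax":0,"ay":0,"az":0}]' 50
python3 -m handwheel '[{"gripper":36,"dx":30,"dy":9,"dz":0,"ax":0,"ay":0,"az":0},{"gripper":36,"dx":8.4,"dy":2.7,"dz":0,"ax":0,"ay":0,"az":0},{"gripper":36,"dx":0,"dy":0,"dz":0,"ax":0,"ay":0,"az":0},{"gripper":36,"dx":0,"dy":0,"dz":0,"ax":0,"ay":0,"az":0},{"gripper":36,"dx":0,"dy":0,"dz":0,"ax":0,"ay":0,"az":0},{"gripper":36,"dx":0,"dy":0,"dz":0,"ax":0,"ay":0,"az":0}]' 50
```

```text
time_s: 34.12
tcp_pos: [523.5, 10.6, 332.9]
tool_rot: [0.0, 0.708, 0.707, 0.0]
wrist_force: [0.5, -0.2, -0.4]
width: 37.4
gripper_force: 50.4
time_s: 34.88
tcp_pos: [535.0, 46.5, 332.2]
tool_rot: [0.0, 0.708, 0.706, -0.0]
wrist_force: [0.0, 0.8, -0.8]
width: 37.3
gripper_force: 50.4
```

```bash
python3 -m handwheel '[{"gripper":36,"dx":0.7,"dy":-0.2,"dz":10,"ax":0,"ay":0,"az":0},{"gripper":36,"dx":0,"dy":0,"dz":10,"ax":0,"ay":0,"az":0},{"gripper":36,"dx":0,"dy":0,"dz":8,"ax":0,"ay":0,"az":0},{"gripper":36,"dx":0,"dy":0,"dz":0,"ax":0,"ay":0,"az":0},{"gripper":36,"dx":0,"dy":0,"dz":2,"ax":0,"ay":0,"az":0}]'
python3 -m handwheel '[{"gripper":36,"dx":0,"dy":0,"dz":2,"ax":0,"ay":0,"az":0},{"gripper":36,"dx":0,"dy":0,"dz":2,"ax":0,"ay":0,"az":0},{"gripper":36,"dx":0,"dy":0,"dz":1,"ax":0,"ay":0,"az":0}]'
python3 -m handwheel '[{"gripper":36,"dx":0,"dy":0,"dz":2,"ax":0,"ay":0,"az":0},{"gripper":36,"dx":0,"dy":0,"dz":2,"ax":0,"ay":0,"az":0}]'
python3 -m handwheel '[{"gripper":36,"dx":0,"dy":0,"dz":2,"ax":0,"ay":0,"az":0},{"gripper":36,"dx":0,"dy":0,"dz":2,"ax":0,"ay":0,"az":0}]'
```

```text
time_s: 35.5
tcp_pos: [535.2, 48.1, 302.2]
tool_rot: [0.0, 0.707, 0.707, 0.0]
wrist_force: [0.4, -0.0, -0.5]
width: 37.3
gripper_force: 50.4
time_s: 35.88
tcp_pos: [534.9, 48.0, 297.2]
tool_rot: [0.0, 0.707, 0.707, 0.0]
wrist_force: [-0.6, -0.6, -1.5]
width: 37.2
gripper_force: 50.4
time_s: 36.12
tcp_pos: [535.0, 48.0, 293.1]
tool_rot: [0.0, 0.707, 0.707, 0.0]
wrist_force: [0.4, -0.3, 0.9]
width: 37.5
gripper_force: 50.4
time_s: 36.38
tcp_pos: [535.0, 48.0, 289.0]
tool_rot: [-0.0, 0.707, 0.707, -0.0]
wrist_force: [-0.1, 0.4, -0.3]
width: 37.6
gripper_force: 50.4
```

```bash
python3 -m handwheel '[{"gripper":36,"dx":-0.5,"dy":-0.2,"dz":2,"ax":0,"ay":0,"az":0},{"gripper":36,"dx":0,"dy":0,"dz":2,"ax":0,"ay":0,"az":0},{"gripper":36,"dx":0,"dy":0,"dz":2,"ax":0,"ay":0,"az":0}]'
python3 -m handwheel '[{"gripper":36,"dx":0,"dy":0,"dz":2.5,"ax":0,"ay":0,"az":0},{"gripper":36,"dx":0,"dy":0,"dz":2.5,"ax":0,"ay":0,"az":0},{"gripper":36,"dx":0,"dy":0,"dz":2.5,"ax":0,"ay":0,"az":0}]'
python3 -m handwheel '[{"gripper":36,"dx":0,"dy":0,"dz":2,"ax":0,"ay":0,"az":0},{"gripper":36,"dx":0,"dy":0,"dz":1,"ax":0,"ay":0,"az":0}]'
python3 -m handwheel '[{"gripper":36,"dx":0,"dy":0,"dz":1,"ax":0,"ay":0,"az":0},{"gripper":36,"dx":0,"dy":0,"dz":1,"ax":0,"ay":0,"az":0},{"gripper":36,"dx":0,"dy":0,"dz":1,"ax":0,"ay":0,"az":0}]'
```

```text
time_s: 36.75
tcp_pos: [534.8, 47.5, 283.0]
tool_rot: [-0.0, 0.707, 0.707, -0.0]
wrist_force: [-0.1, -0.6, 0.2]
width: 37.5
gripper_force: 50.4
time_s: 37.12
tcp_pos: [534.8, 47.5, 275.5]
tool_rot: [-0.0, 0.707, 0.707, -0.0]
wrist_force: [-0.0, 0.3, 0.1]
width: 37.5
gripper_force: 50.4
time_s: 37.38
tcp_pos: [534.7, 47.5, 272.5]
tool_rot: [-0.0, 0.707, 0.707, -0.0]
wrist_force: [-1.0, -0.5, -0.8]
width: 37.0
gripper_force: 50.4
time_s: 37.75
tcp_pos: [534.8, 47.5, 269.8]
tool_rot: [0.0, 0.707, 0.707, 0.0]
wrist_force: [-0.6, 0.2, 2.5]
width: 36.8
gripper_force: 50.6
```

```bash
python3 -m handwheel '[{"gripper":36,"dx":0,"dy":0,"dz":1,"ax":0,"ay":0,"az":0},{"gripper":36,"dx":0,"dy":0,"dz":1,"ax":0,"ay":0,"az":0}]' 70
python3 -m handwheel '[{"gripper":36,"dx":0,"dy":0,"dz":1,"ax":0,"ay":0,"az":0},{"gripper":36,"dx":0,"dy":0,"dz":1,"ax":0,"ay":0,"az":0}]'
python3 -m handwheel '[{"gripper":36,"dx":0,"dy":0,"dz":1,"ax":0,"ay":0,"az":0},{"gripper":36,"dx":0,"dy":0,"dz":1,"ax":0,"ay":0,"az":0}]'
```

```text
time_s: 38.0
tcp_pos: [534.8, 47.5, 268.1]
tool_rot: [0.0, 0.707, 0.707, 0.0]
wrist_force: [-0.2, -0.9, 4.4]
width: 36.7
gripper_force: 69.5
time_s: 38.25
tcp_pos: [534.8, 47.5, 265.8]
tool_rot: [0.0, 0.707, 0.707, 0.0]
wrist_force: [-0.7, -0.5, 3.2]
width: 36.4
gripper_force: 69.5
time_s: 38.5
tcp_pos: [534.8, 47.5, 263.7]
tool_rot: [0.0, 0.707, 0.707, 0.0]
wrist_force: [-1.2, 0.7, 4.2]
width: 36.2
gripper_force: 69.5
```

```bash
python3 -m handwheel '[{"gripper":36,"dx":0,"dy":0,"dz":1,"ax":0,"ay":0,"az":0},{"gripper":36,"dx":0,"dy":0,"dz":0.5,"ax":0,"ay":0,"az":0}]'
python3 -m handwheel '[{"gripper":36,"dx":0,"dy":0,"dz":1,"ax":0,"ay":0,"az":0},{"gripper":36,"dx":0,"dy":0,"dz":0.5,"ax":0,"ay":0,"az":0}]'
python3 -m handwheel '[{"gripper":36,"dx":0,"dy":0,"dz":1,"ax":0,"ay":0,"az":0},{"gripper":36,"dx":0,"dy":0,"dz":0.5,"ax":0,"ay":0,"az":0}]'
```

```text
time_s: 38.75
tcp_pos: [534.8, 47.5, 262.1]
tool_rot: [0.0, 0.707, 0.707, 0.0]
wrist_force: [-0.3, 0.8, 3.4]
width: 36.5
gripper_force: 69.5
time_s: 39.0
tcp_pos: [534.8, 47.5, 260.7]
tool_rot: [0.0, 0.707, 0.707, 0.0]
wrist_force: [0.3, -0.0, 3.3]
width: 36.5
gripper_force: 69.5
time_s: 39.25
tcp_pos: [534.8, 47.5, 259.2]
tool_rot: [0.0, 0.707, 0.707, 0.0]
wrist_force: [-0.9, 0.7, 4.3]
width: 36.4
gripper_force: 69.5
```

```bash
python3 -m handwheel '[{"gripper":36,"dx":0,"dy":0,"dz":1,"ax":0,"ay":0,"az":0},{"gripper":36,"dx":0,"dy":0,"dz":0.5,"ax":0,"ay":0,"az":0}]'
python3 -m handwheel '[{"gripper":36,"dx":0,"dy":0,"dz":1,"ax":0,"ay":0,"az":0},{"gripper":36,"dx":0,"dy":0,"dz":0.5,"ax":0,"ay":0,"az":0}]'
```

```text
time_s: 39.5
tcp_pos: [534.8, 47.5, 257.9]
tool_rot: [0.0, 0.707, 0.707, 0.0]
wrist_force: [-0.8, -0.5, 8.2]
width: 36.3
gripper_force: 69.8
time_s: 39.75
tcp_pos: [534.8, 47.5, 257.0]
tool_rot: [0.0, 0.707, 0.707, 0.0]
wrist_force: [-1.2, -0.2, 12.1]
width: 36.4
gripper_force: 70.4
```

```bash
python3 -m handwheel '[{"gripper":36,"dx":0,"dy":0,"dz":1,"ax":0,"ay":0,"az":0},{"gripper":36,"dx":0,"dy":0,"dz":0,"ax":0,"ay":0,"az":0}]'
python3 -m handwheel '[{"gripper":36,"dx":0,"dy":0,"dz":0.5,"ax":0,"ay":0,"az":0},{"gripper":36,"dx":0,"dy":0,"dz":0,"ax":0,"ay":0,"az":0}]'
```

```text
time_s: 40.0
tcp_pos: [534.8, 47.6, 256.5]
tool_rot: [0.0, 0.707, 0.707, 0.0]
wrist_force: [-2.4, -0.0, 13.4]
width: 36.8
gripper_force: 70.6
time_s: 40.25
tcp_pos: [534.8, 47.5, 256.2]
tool_rot: [0.0, 0.707, 0.707, 0.0]
wrist_force: [-2.6, -0.7, 15.8]
width: 36.5
gripper_force: 70.8
```

Near target; add 0.6 mm and hold for over half a second.

```bash
python3 -m handwheel '[{"gripper":36,"dx":0,"dy":0,"dz":0.6,"ax":0,"ay":0,"az":0},{"gripper":36,"dx":0,"dy":0,"dz":0,"ax":0,"ay":0,"az":0}]'
python3 -m handwheel '[{"gripper":36,"dx":0,"dy":0,"dz":0.2,"ax":0,"ay":0,"az":0},{"gripper":36,"dx":0,"dy":0,"dz":0,"ax":0,"ay":0,"az":0},{"gripper":36,"dx":0,"dy":0,"dz":0,"ax":0,"ay":0,"az":0},{"gripper":36,"dx":0,"dy":0,"dz":0,"ax":0,"ay":0,"az":0},{"gripper":36,"dx":0,"dy":0,"dz":0,"ax":0,"ay":0,"az":0}]'
```

```text
time_s: 40.5
tcp_pos: [534.7, 47.5, 255.9]
tool_rot: [0.0, 0.707, 0.707, 0.0]
wrist_force: [-3.8, 0.0, 18.8]
width: 36.2
gripper_force: 71.0
time_s: 41.12
tcp_pos: [534.7, 47.5, 255.8]
tool_rot: [0.001, 0.707, 0.707, 0.0]
wrist_force: [-3.5, 0.3, 17.7]
width: 36.8
gripper_force: 71.1
```

```bash
python3 -m handwheel '[{"gripper":36,"dx":0,"dy":0,"dz":-1,"ax":0,"ay":0,"az":0},{"gripper":36,"dx":0,"dy":0,"dz":-1,"ax":0,"ay":0,"az":0},{"gripper":36,"dx":0,"dy":0,"dz":0,"ax":0,"ay":0,"az":0}]'
python3 -m handwheel '[{"gripper":36,"dx":0,"dy":0,"dz":-0.5,"ax":0,"ay":0,"az":0},{"gripper":36,"dx":0,"dy":0,"dz":0,"ax":0,"ay":0,"az":0}]'
```

```text
time_s: 41.5
tcp_pos: [534.8, 47.5, 257.0]
tool_rot: [0.0, 0.707, 0.707, 0.0]
wrist_force: [-2.5, -0.6, 11.2]
width: 36.3
gripper_force: 70.3
time_s: 41.75
tcp_pos: [534.8, 47.5, 257.3]
tool_rot: [0.0, 0.707, 0.707, 0.0]
wrist_force: [-2.5, 0.2, 10.2]
width: 36.6
gripper_force: 70.2
```

```bash
python3 -m handwheel '[{"gripper":36,"dx":0,"dy":0,"dz":-1,"ax":0,"ay":0,"az":0},{"gripper":36,"dx":0,"dy":0,"dz":0,"ax":0,"ay":0,"az":0}]'
python3 -m handwheel '[{"gripper":36,"dx":0,"dy":0,"dz":-1,"ax":0,"ay":0,"az":0},{"gripper":36,"dx":0,"dy":0,"dz":0,"ax":0,"ay":0,"az":0}]'
```

```text
time_s: 42.0
tcp_pos: [534.8, 47.5, 257.8]
tool_rot: [0.0, 0.707, 0.707, 0.0]
wrist_force: [-0.7, 0.7, 7.3]
width: 36.1
gripper_force: 69.8
time_s: 42.25
tcp_pos: [534.8, 47.5, 258.4]
tool_rot: [0.0, 0.707, 0.707, 0.0]
wrist_force: [-0.1, 0.2, 4.1]
width: 36.3
gripper_force: 69.8
```

Now ease off nearly fully, then open slowly and lift clear.

```bash
python3 -m handwheel '[{"gripper":36,"dx":0,"dy":0,"dz":-0.6,"ax":0,"ay":0,"az":0},{"gripper":36,"dx":0,"dy":0,"dz":0,"ax":0,"ay":0,"az":0}]' 20
python3 -m handwheel '[{"gripper":60,"dx":0,"dy":0,"dz":0,"ax":0,"ay":0,"az":0},{"gripper":70,"dx":0,"dy":0,"dz":0,"ax":0,"ay":0,"az":0},{"gripper":70,"dx":0,"dy":0,"dz":-5,"ax":0,"ay":0,"az":0},{"gripper":80,"dx":0,"dy":0,"dz":-25,"ax":0,"ay":0,"az":0},{"gripper":80,"dx":0,"dy":0,"dz":-50,"ax":0,"ay":0,"az":0},{"gripper":80,"dx":0,"dy":0,"dz":-45,"ax":0,"ay":0,"az":0},{"gripper":80,"dx":0,"dy":0,"dz":0,"ax":0,"ay":0,"az":0}]'
python3 - <<'E'
from h import *
p,d=bot.grab_frame("side");W=cloud("side",d,(0,0,640,480))
r=np.hypot(W[...,0]-534,W[...,1]-46)
for a,b in((11,18),(21,24),(26,29)):
    m=(r<b)&(r>a)&(W[...,2]>55)&(W[...,2]<115);print(a,b,m.sum(),np.percentile(W[m][:,2],[10,50,90]))
cv2.imwrite("pics/f.png",cv2.resize(p[130:280,240:420],None,fx=4,fy=4)[:,:,::-1])
E
```

```text
time_s: 42.5
tcp_pos: [534.8, 47.5, 258.8]
tool_rot: [-0.0, 0.707, 0.707, -0.0]
wrist_force: [-0.3, -0.7, 1.3]
width: 36.6
gripper_force: 69.6
time_s: 43.38
tcp_pos: [536.1, 47.6, 388.5]
tool_rot: [0.003, 0.707, 0.707, 0.003]
wrist_force: [0.1, -0.1, 0.2]
width: 68.2
gripper_force: 0.0
11 18 61 [86.18127515 93.88053407 95.57518699]
21 24 101 [68.57582685 77.95889642 83.47511423]
26 29 87 [57.91268597 65.83547339 70.46484917]
```

View pics/f.png

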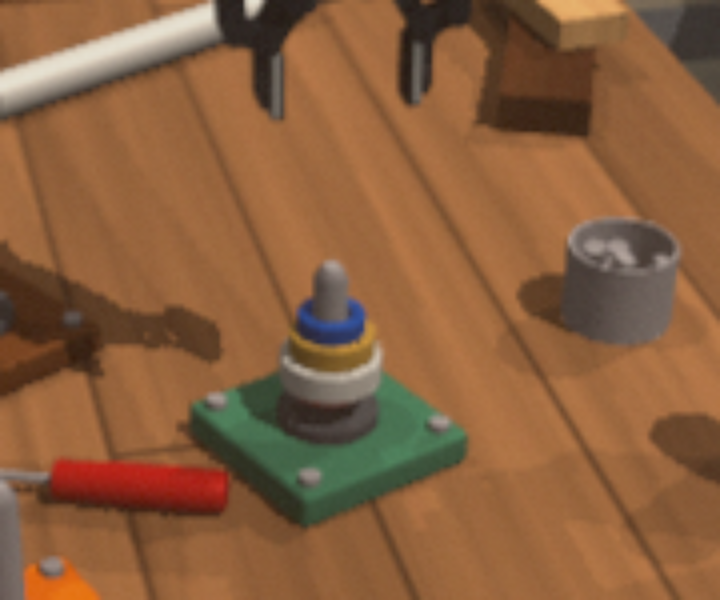

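The picture shows the stack seated flat in order (blue (330,320), brass (332,345), aluminium (330,375)). The collar top is at about 50 mm, and the gripper is clear.

```bash
python3 -m handwheel '[{"gripper":80,"dx":0,"dy":0,"dz":0,"ax":0,"ay":0,"az":0},{"gripper":80,"dx":0,"dy":0,"dz":0,"ax":0,"ay":0,"az":0}]' >/dev/null; python3 -c "
from workcell import bot
print(bot.sign_off())"
```

```text
the job is handed in; nothing more can be done
None
```

I handed the job in at about 44 s: all three rings are on the arbor in order, pressed home with about 18 N for over half a second and let go; the system returned no verdict.

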